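# Empty the drip cup and hold the oxygen regulator over it

## Robot

A 6-joint arm with a two-finger parallel gripper is mounted at the origin on the work surface. World frame = base frame: x ahead of the robot, y to its left, z up, the work surface at z = 0. Lengths are in m, angles in rad, forces in N, time in s.
With the tool pointing down it reaches from about 0.3 to 0.775 m from the base axis. Payload 14.6 kg.
Tool frame: the origin (TCP) lies between the finger pads, 19 mm behind the fingertips; this is the grasp point; z points along the fingers, y is the line along which they close (so a half turn about z gives the same grasp; the last joint's range is limited). The gripper opens to 94 mm and grips with 3 to 60 N. Pads are 16 mm wide; open, the fingers measure 119 mm over their backs; the gripper's body (75 mm by 177 mm) begins 78 mm behind the grasp point.
Start: joints at [1.058, 0.3, 1.521, -0, 1.321, -0.067], TCP at [0.237, 0.496, 0.224] pointing down, gripper open.
Joint ranges: [-3.03, 3.03], [-0.79, 2.21], [0.23, 2.52], [-1.04, 4.18], [0, 3.07], [-2.55, 2.55]. Speed limits (rad/s): [2.22, 2.22, 2.57, 3.14, 3.14, 3.14].

## Interface

Orientations are given as [roll, pitch, yaw] about the fixed x, y, z axes, in that order (R = Rz(yaw) Ry(pitch) Rx(roll)).
In Python, from station import ctrl gives the robot as it stands.
- The arm moves only by the shell command python3 -m pendant 'ROWS' [OPENING] [FORCE]. ROWS is JSON, a list of rows, each a list of 2 entries, a list of its own where there are three numbers: the shift along the world's x, y, z in cm, then the turn about the world's z in rad. A call has 1 to 20 rows; each row shifts and turns the commanded pose from where the row before left it; what a row does not reach is not made up. A row lasts 1/12 s, in which the tool goes at most 41.7 mm and 7.16 degrees, less where a joint would pass 70% of its speed; a pose out of reach is approached as far as the arm can. A call is refused whole if a number of a shift passes 4.17 or a number of a turn 0.125, either way. A call with a gripper value outside its range is refused whole. OPENING is the opening, from 0 (shut) to 1 (fully open), set as the call begins (- or left out, the last holds). The fingers move at their own pace and stop on an object; FORCE is the grip in N (left out, the last holds). Time passes only in rows, so rows that do not move let the fingers close. It gives the time, the measured TCP pose, the force, the opening and the grip force at its end, in the units of the state.
- ctrl.get_obs(): the state, without advancing time (a new reading comes with each control period).
- ctrl.camera(name): name is "scene" or "top" or "wrist"; returns a dict with "color" (384x512x3 uint8, red, green, blue), "intrinsics" (3x3 intrinsics, pixels), "camera_from_world" (4x4, takes a point from world to camera coordinates). Camera axes: x right, y down, z forward; pixel columns grow to the right and rows downward; lengths in m; the calibration is good to about 2 mm. A picture is of the moment at which its call begins. There is no depth.
- ctrl.hand_in(): hands the job in; it is judged then, once.
The state is a dict: "time_s": time; "qpos": joint angles; "joint_vel": joint speeds; "tau": joint torques, N m; "ee_pos": TCP position; "eef_rot": TCP orientation; "force": force on the tool from outside, world axes, zero at the start; "moment": the same for the moment, N m; "grip_width": finger opening in m; "grip_force": force on a finger pad.
Only numpy, scipy, OpenCV 4.12 (cv2) and the standard library are available. Lean on these libraries where they do the work, as an engineer would, in place of code of your own. Each camera call takes 0.05 s, during which the arm holds its last target. There are 200 camera calls.

## Task

The outlet of the oxygen regulator needs to drip off into the steel cup, but somebody keeps walnuts in it: tip all the walnuts out of the cup into the steel tray and stand the cup upright again, let go, in its round white stand. Then lift the regulator with the fingers across its bar at the balance point (close to the heavy gauge, not at the middle), and finish while still holding it there, level and still, with its down-turned spout a few centimetres above the middle of the cup's mouth and touching nothing but the gripper. Leave the pill bottle and the carton where they are.

Things in the scene. Friction and masses are not known exactly. Their poses are not given: they have to be found in the camera images.
- cup: plain steel cup without handle, 90 mm high, slightly flared: outer diameter 52 mm at the base, 68 mm at the rim, wall 3 mm, floor 4 mm, about 140 g; stands loose in the stand with three walnuts inside; origin at the centre of its underside, z up along its axis towards the mouth. Tipped to about 95 degrees or more from upright the walnuts roll out
- cup_rim (a point): centre of the cup's mouth, at rim height, 90 mm above the cup's origin
- stand: fixed round white plastic stand (shallow dish) for the cup, 108 mm outside diameter, rim 10 mm above the desk, flat floor 94 mm across and 5 mm above the desk; origin at the centre of its underside on the desk
- stand_in (a point): centre of the stand's floor, where the cup stands
- tray: fixed open steel tray on the desk, 220 (its x) by 180 (its y) by 40 mm high, wall and floor 4 mm, empty; origin at the centre of its underside; it lies to the left or the right of the stand, the regulator on the other side
- walnut1: one of three walnuts, brown, almost round, 28 to 29 mm across, 12 g, rolls easily; starts inside the cup, the three loosely piled to about 65 mm above the cup's base; origin at its centre
- walnut2: one of three walnuts, brown, almost round, 28 to 29 mm across, 12 g, rolls easily; starts inside the cup, the three loosely piled to about 65 mm above the cup's base; origin at its centre
- walnut3: one of three walnuts, brown, almost round, 28 to 29 mm across, 12 g, rolls easily; starts inside the cup, the three loosely piled to about 65 mm above the cup's base; origin at its centre
- regulator: oxygen regulator lying on the desk, 0.55 kg, 292 mm long: at -x a heavy gauge drum (60 mm across, 40 high, dial on top, centre at x = -58 mm), a brass nut behind it; from it a steel bar, 16 mm wide and high, centre line 30 mm above the underside, runs along +x to the 24 mm outlet block with a 14 mm spout pointing down. Origin under the balance point, at the underside; z up
- balance (a point): balance point of the regulator: on the bar's centre line, 30 mm above the regulator's origin, 30 mm from the drum's edge; the centre of mass is right at or just below it
- spout (a point): lower end of the regulator's spout, 165 mm along +x from its origin, level with its underside
- pill_bottle: white pill bottle, 54 mm across, 90 mm high, a bystander standing beyond the stand; origin at the centre of its underside
- carton: white medicine carton with a blue band, 60 by 120 by 35 mm, a bystander lying beyond the stand; origin at the centre of its underside
There are look-alikes about, which are no part of the job. There is more than one size of the cup; the one meant has the size given above. Of the things that look like the stand, the larger one is meant.

How it is judged:
On the way, in this order (a step that is already met when the one before it is completed fails the run):
1. the cup, lifted out of the stand, is tipped (angle between cup's own z axis and vertical above 0.8 rad and height (world z) of cup_rim above 0.05 m).
2. all three walnuts are in the tray (x of walnut1 in the frame of tray between -0.106 and 0.106 m and y of walnut1 in the frame of tray between -0.086 and 0.086 m and z of walnut1 in the frame of tray between 0 and 0.045 m and x of walnut2 in the frame of tray between -0.106 and 0.106 m and y of walnut2 in the frame of tray between -0.086 and 0.086 m and z of walnut2 in the frame of tray between 0 and 0.045 m and x of walnut3 in the frame of tray between -0.106 and 0.106 m and y of walnut3 in the frame of tray between -0.086 and 0.086 m and z of walnut3 in the frame of tray between 0 and 0.045 m), for 0.1 s.
3. the cup stands upright in the stand, let go (horizontal distance between cup and stand_in below 0.022 m and angle between cup's own z axis and vertical below 0.08 rad and height (world z) of cup below 0.012 m and contact force between cup and the fingers below 0.1 N), for 0.2 s.
4. the regulator is held level by its balance point with the spout above the cup (angle between regulator's own z axis and vertical below 0.12 rad and horizontal distance between spout and cup_rim below 0.022 m and z of spout in the frame of cup between 0.105 and 0.17 m and distance between the grasp point and balance below 0.02 m and contact force between regulator and the fingers above 2 N and linear speed of regulator below 0.03 m/s and contact force between regulator and cup below 0.2 N and contact force between regulator and stand below 0.2 N and contact force between regulator and tray below 0.2 N and contact force between regulator and pill_bottle below 0.2 N and contact force between regulator and carton below 0.2 N), for 0.2 s.
At the end, for the whole second after the job is handed in: Walnuts in the tray; cup released, within 22 mm of the stand's centre, upright to 0.08 rad; regulator gripped, TCP within 20 mm of its balance point, level to 0.12 rad, still, touching nothing else, spout within 22 mm of the mouth's centre and 15 to 80 mm above the rim (all of step 2 and all of step 3 and all of step 4); the arm keeps its last pose, push and grip.
It fails at once if the pill bottle is disturbed (moved more than 30 mm) (distance of pill_bottle from where it was at the start of the episode above 0.03 m).
It fails at once if the carton is disturbed (moved more than 30 mm) (distance of carton from where it was at the start of the episode above 0.03 m).
It also fails if it takes over 67 s, if anything falls off the work surface, if the arm or the gripper's body presses on something with over 40 N, if the wrist force passes 120 N, or if a joint passes its speed limit or range.

## Working session

There is one attempt and no reset: what is moved stays moved. The work goes in short steps, Python scripts to look and compute and a shell command to move; the robot and the scene stay as the last step left them, time stands still between calls to the robot, and variables do not carry over. Pictures are saved under pics/ and viewed, at most 10 in all, crops included, and the job is handed in when it is done.

```bash
mkdir -p pics
cat > h.py <<'E'
import numpy as np, cv2
from station import ctrl
def snap(n,f,crop=None,s=1):
    c=ctrl.camera(n); im=c["color"][:,:,::-1]
    if crop: u0,v0,u1,v1=crop; im=im[v0:v1,u0:u1]
    cv2.imwrite("pics/"+f,cv2.resize(im,None,fx=s,fy=s,interpolation=cv2.INTER_CUBIC)); return c
def unproj(c,u,v,z):
    M=c["camera_from_world"];R=M[:3,:3];C=-R.T@M[:3,3]
    d=R.T@np.linalg.solve(c["intrinsics"],[u,v,1.]); return C+d*(z-C[2])/d[2]
def proj(c,p):
    q=c["intrinsics"]@(c["camera_from_world"]@np.r_[p,1])[:3]; return q[:2]/q[2]
E
python3 -c "
from h import *
np.set_printoptions(precision=3,suppress=True)
for n in ('top','scene'):
    c=snap(n,n+'0.png',s=1.5); M=c['camera_from_world']; print(-M[:3,:3].T@M[:3,3], M[:3,:3])
print(c['intrinsics'])
"
```

```text
[ 0.489 -0.005  1.03 ] [[ 0.02  -1.    -0.006]
 [-0.993 -0.019 -0.12 ]
 [ 0.12   0.008 -0.993]]
[ 1.388 -0.139  0.824] [[ 0.197  0.98  -0.022]
 [ 0.639 -0.145 -0.756]
 [-0.744  0.135 -0.654]]
[[431.217   0.    253.724]
 [  0.    431.217 189.613]
 [  0.      0.      1.   ]]
```

View pics/top0.png

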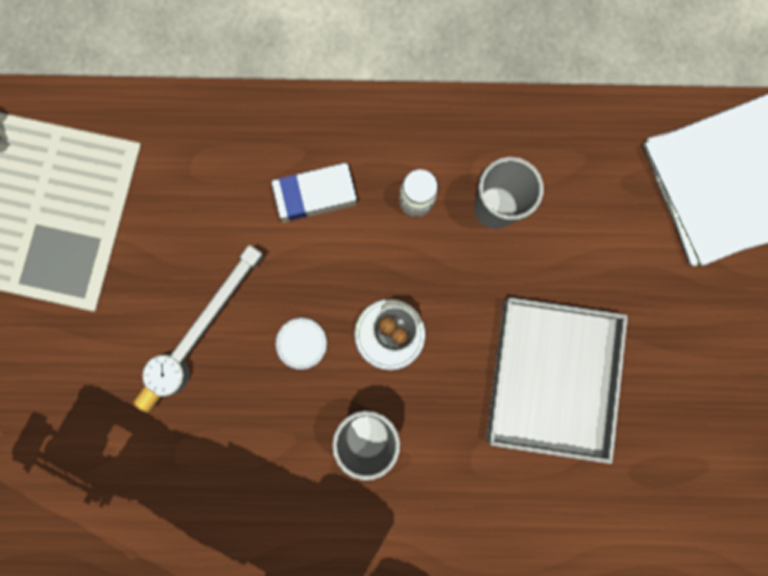

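View pics/scene0.png

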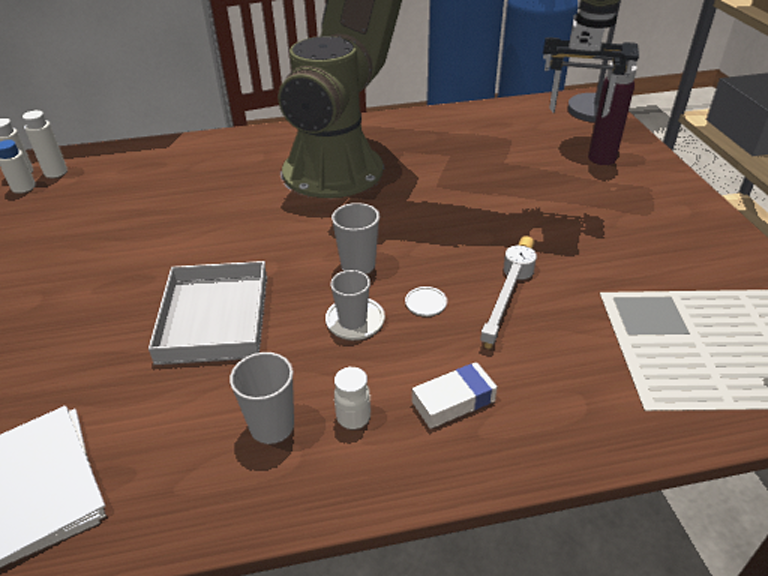

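```bash
python3 -c "
from h import *
np.set_printoptions(precision=3,suppress=True)
c=snap('top','crop1.png',(80,150,430,320),2.2)
f=lambda n,u,v,z:print(n,unproj(c,u/1.5,v/1.5,z))
f('stand',390,334,.01);f('cup',396,328,.095);f('stand_small',301,343,.005)
f('cupB rim',366,445,.12);f('cupC rim',509,188,.12);f('pill',420,184,.09)
for u,v in((510,298),(626,315),(612,461),(490,444)):f('tray',u,v,.04)
f('gauge',163,376,.04);f('outlet',253,254,.038);f('carton',315,192,.035)
"
```

```text
stand [ 0.538 -0.035  0.01 ]
cup [ 0.543 -0.041  0.095]
stand_small [0.522 0.103 0.005]
cupB rim [ 0.381 -0.002  0.12 ]
cupC rim [ 0.744 -0.198  0.12 ]
pill [ 0.756 -0.074  0.09 ]
tray [ 0.595 -0.216  0.04 ]
tray [ 0.572 -0.391  0.04 ]
tray [ 0.356 -0.364  0.04 ]
tray [ 0.377 -0.185  0.04 ]
gauge [0.467 0.305 0.04 ]
outlet [0.655 0.178 0.038]
carton [0.756 0.086 0.035]
```

View pics/crop1.png

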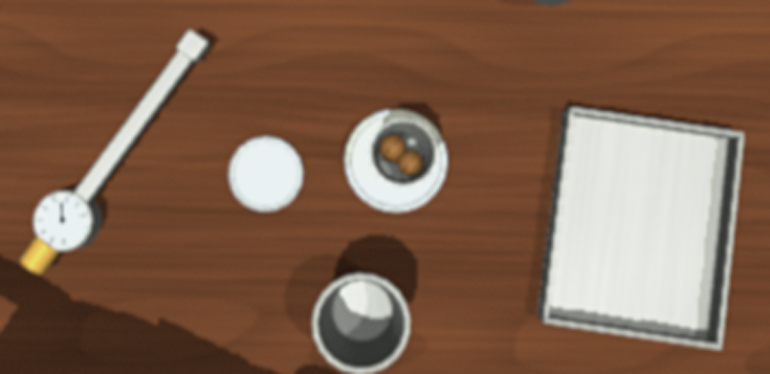

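```bash
python3 -c "
from h import *
o=ctrl.get_obs();print(o['ee_pos'],o['eef_rot'],o['grip_width'],o['time_s'])
from scipy.spatial.transform import Rotation as R
r=np.array(o['eef_rot']); print(R.from_euler('xyz',r).as_matrix() if r.shape==(3,) else r)"
```

```text
[0.23704794 0.49609853 0.22383435] [-3.14073721e+00 -8.36569704e-05  2.69581887e+00] 0.09394531885532822 0.15
[[-9.02277310e-01  4.31155955e-01 -4.44309915e-04]
 [ 4.31156176e-01  9.02277014e-01 -7.35774723e-04]
 [ 8.36569703e-05 -8.55439802e-04 -9.99999631e-01]]
```

```bash
python3 -m pendant '[[[1.7,-2.98,-0.2],-0.07],[[1.7,-2.98,-0.2],-0.07],[[1.7,-2.98,-0.2],-0.07],[[1.7,-2.98,-0.2],-0.07],[[1.7,-2.98,-0.2],-0.07],[[1.7,-2.98,-0.2],-0.07],[[1.7,-2.98,-0.2],-0.07],[[1.7,-2.98,-0.2],-0.07],[[1.7,-2.98,-0.2],-0.07],[[1.7,-2.98,-0.2],-0.07],[[1.7,-2.98,-0.2],-0.07],[[1.7,-2.98,-0.2],-0.07],[[1.7,-2.98,-0.2],-0.07],[[1.7,-2.98,-0.2],-0.07],[[1.7,-2.98,-0.2],-0.07],[[1.7,-2.98,-0.2],-0.07],[[1.7,-2.98,-0.2],-0.07],[[1.7,-2.98,-0.2],-0.07],[[0,0,0],0],[[0,0,0],0]]' 1
python3 -c "
from h import *
c=snap('wrist','w1.png'); print(proj(c,[.543,-.041,.095]),proj(c,[.538,-.035,.01]),c['camera_from_world'].round(3))"
```

```text
time_s: 1.82
ee_pos: [0.5432, -0.0413, 0.1875]
eef_rot: [-3.14, -0.0, 1.434]
force: [0.2, 0.7, 0.1]
grip_width: 0.0936
grip_force: 0.0
[252.42434389 197.27312016] [247.10059991 168.85881423] [[ 0.991 -0.136 -0.001 -0.544]
 [-0.131 -0.956  0.263  0.015]
 [-0.037 -0.261 -0.965  0.366]
 [ 0.     0.     0.     1.   ]]
```

View pics/w1.png

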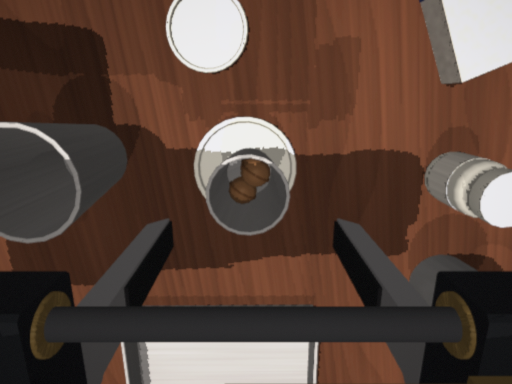

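```bash
python3 -m pendant '[[[-0.3,0.35,-1],0],[[0,0,-3.5],0],[[0,0,-3.5],0],[[0,0,-3.5],0],[[0,0,-2.5],0],[[0,0,-1.4],0],[[0,0,0],0]]' 1
python3 -m pendant '[[[0,0,0],0],[[0,0,0],0],[[0,0,0],0],[[0,0,0],0],[[0,0,0],0],[[0,0,0],0],[[0,0,0],0],[[0,0,0],0]]' 0 8
```

```text
time_s: 2.45
ee_pos: [0.5381, -0.0351, 0.0312]
eef_rot: [-3.137, -0.0, 1.438]
force: [-0.0, 0.2, -0.9]
grip_width: 0.0939
grip_force: 0.0
time_s: 3.12
ee_pos: [0.5404, -0.0367, 0.035]
eef_rot: [3.141, -0.0, 1.436]
force: [-2.3, 0.1, 6.5]
grip_width: 0.0665
grip_force: 7.7
```

```bash
python3 -m pendant '[[[0,0,0],0],[[0,0,0],0],[[0,0,0],0],[[0,0,2],0],[[0,0,2],0],[[0,0,1.7],0],[[0,0,0],0],[[0,0,0],0]]' 1
python3 -m pendant '[[[0,0,0],0],[[0,0,0],0],[[0,0,0],0],[[0,0,0],0],[[0,0,0],0],[[0,0,0],0],[[0,0,0],0],[[0,0,0],0]]' 0 8
```

```text
time_s: 3.78
ee_pos: [0.5404, -0.0367, 0.0915]
eef_rot: [3.14, -0.0, 1.436]
force: [-0.6, -0.3, -0.5]
grip_width: 0.094
grip_force: 0.0
time_s: 4.45
ee_pos: [0.5401, -0.0367, 0.0911]
eef_rot: [-3.141, -0.0, 1.436]
force: [-0.6, -0.1, -1.9]
grip_width: 0.0682
grip_force: 8.0
```

```bash
python3 -m pendant '[[[0,0,0.6],0],[[0,0,0.8],0],[[0,0,0.8],0],[[-0.3,-0.8,0],0],[[-0.55,-1.6,0],0],[[-0.6,-1.7,0],0],[[-0.6,-1.7,0],0],[[-0.6,-1.7,0],0],[[-0.6,-1.7,0],0],[[-0.55,-1.6,0],0],[[-0.4,-1.2,0],0],[[-0.2,-0.5,0],0],[[0,0,0],0],[[0,0,0],0]]'
python3 -c "
from h import *
c=snap('scene','s1.png',(80,120,320,300),3);print(proj(c,[.49,-.201,.04]))"
```

```text
time_s: 5.62
ee_pos: [0.4962, -0.1615, 0.1133]
eef_rot: [3.141, -0.0, 1.435]
force: [0.6, 0.2, -2.3]
grip_width: 0.0678
grip_force: 8.0
[172.65819539 199.78422513]
```

View pics/s1.png

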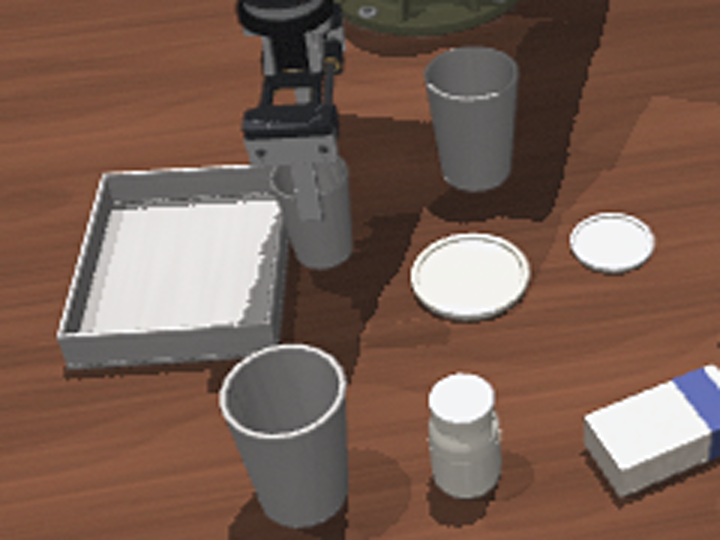

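```bash
python3 -m pendant '[[[-0.1,-0.7,0],0],[[-0.1,-0.7,0],0],[[-0.1,-0.7,0],0],[[-0.1,-0.7,0.1],0],[[-0.1,-0.7,0.1],0],[[-0.1,-0.7,0],0],[[-0.1,-0.7,0],0],[[-0.1,-0.7,-0.1],0],[[-0.1,-0.7,-0.2],0],[[-0.1,-0.7,-0.3],0],[[0,-0.3,-0.2],0],[[0,0,0],0]]'
python3 -c "
from h import *
c=snap('scene','s2.png',(80,120,320,300),3)"
```

```text
time_s: 6.67
ee_pos: [0.4859, -0.2353, 0.1067]
eef_rot: [-3.141, -0.0, 1.435]
force: [-1.3, 0.6, 1.2]
grip_width: 0.0676
grip_force: 8.0
```

View pics/s2.png

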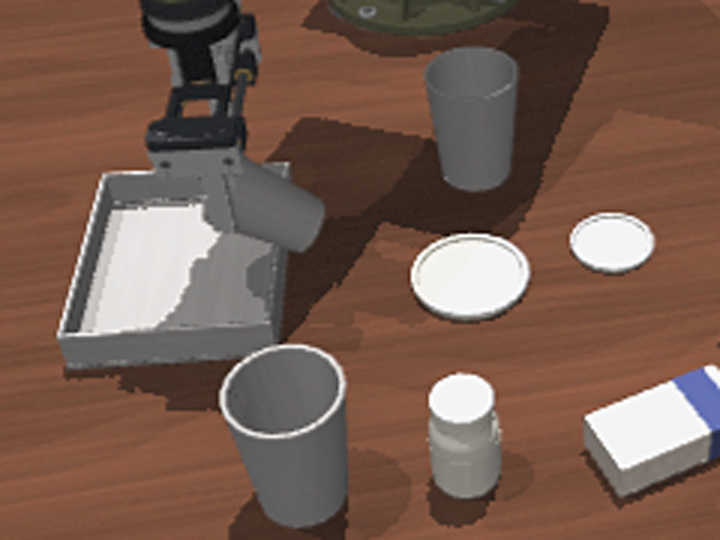

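```bash
python3 -m pendant '[[[-0.1,-0.67,-0.5],0],[[-0.1,-0.67,-0.5],0],[[-0.1,-0.67,-0.5],0],[[-0.1,-0.67,-0.6],0],[[-0.05,-0.35,-0.6],0],[[-0.05,-0.35,-0.6],0],[[-0.05,-0.35,-0.6],0],[[-0.05,-0.35,-0.6],0],[[0,-0.12,-0.5],0],[[0,-0.12,-0.5],0],[[0,-0.12,-0.5],0],[[0,-0.12,-0.5],0],[[0,0,0],0],[[0,0,0],0],[[0,0,0],0],[[0,0,0],0],[[0,0,0],0]]'
python3 -c "
from h import *
c=snap('scene','s3.png',(80,120,320,300),3)"
```

```text
time_s: 8.13
ee_pos: [0.4802, -0.2802, 0.0423]
eef_rot: [3.142, 0.0, 1.436]
force: [0.7, -0.2, -1.1]
grip_width: 0.0662
grip_force: 8.0
```

View pics/s3.png

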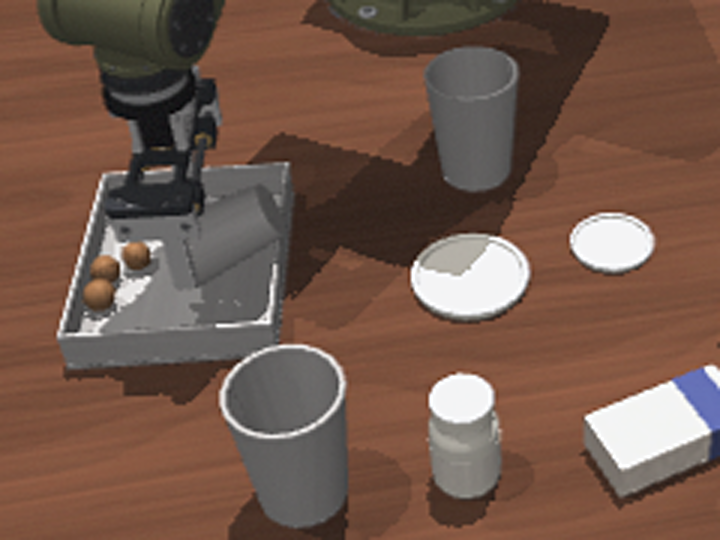

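```bash
python3 -m pendant '[[[0,0,0.5],0],[[0,0,1],0],[[0,0,1.5],0],[[0,0,2],0],[[0,0,2],0],[[0,0,2],0],[[0,0,1.5],0],[[0,0,0.7],0],[[0,0,0],0],[[0,0,0],0]]'
python3 -c "
from h import *
c=snap('scene','s4.png',(80,100,320,280),3)"
```

```text
time_s: 9.02
ee_pos: [0.48, -0.2802, 0.1541]
eef_rot: [3.142, 0.0, 1.436]
force: [-0.1, -0.1, -2.3]
grip_width: 0.0657
grip_force: 8.0
```

View pics/s4.png

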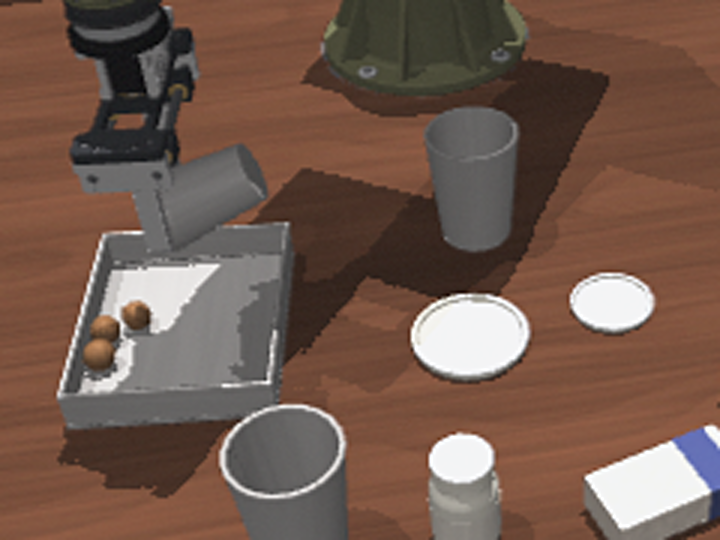

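```bash
python3 -c "
from h import *
print(np.round(ctrl.get_obs()['moment'],4))"
python3 -m pendant '[[[0,0,-0.5],0],[[0,0,-1.2],0],[[0,0,-1.2],0],[[0,0,-0.6],0],[[0,0,0],0],[[0,0,0],0],[[0,0,0],0],[[0,0,0],0]]' - 3
python3 -c "
from h import *
print(np.round(ctrl.get_obs()['moment'],4))
c=snap('scene','s5.png',(100,130,200,230),1)
im=c['color'].astype(int); b=c['color'][130:230,100:200].mean(2)
for z in (.02,.115): print(proj(c,[.48,-.28,z]))"
```

```text
[-0.1502  0.086  -0.0067]
time_s: 9.73
ee_pos: [0.4804, -0.2804, 0.1197]
eef_rot: [3.141, 0.0, 1.436]
force: [-0.2, 0.2, -0.4]
grip_width: 0.0655
grip_force: 3.0
[ 0.0434  0.0249 -0.0224]
[144.54571233 207.05460743]
[137.69985086 180.39574901]
```

```bash
python3 -c "
from h import *
a=ctrl.camera('scene')['color'][110:250,80:220,::-1]; b=ctrl.camera('wrist')['color'][:,:,::-1]
a=cv2.resize(a,(400,400),interpolation=cv2.INTER_CUBIC); b=cv2.resize(b,(400,300))
im=np.zeros((400,800,3),np.uint8); im[:,:400]=a; im[:300,400:]=b; cv2.imwrite('pics/m1.png',im)
for i in range(3): print(np.round(np.r_[ctrl.get_obs()['moment'],ctrl.get_obs()['force']],3))"
```

```text
[ 0.089  0.021 -0.004  0.438  0.484  0.224]
[ 0.089  0.021 -0.004  0.438  0.484  0.224]
[ 0.089  0.021 -0.004  0.438  0.484  0.224]
```

View pics/m1.png

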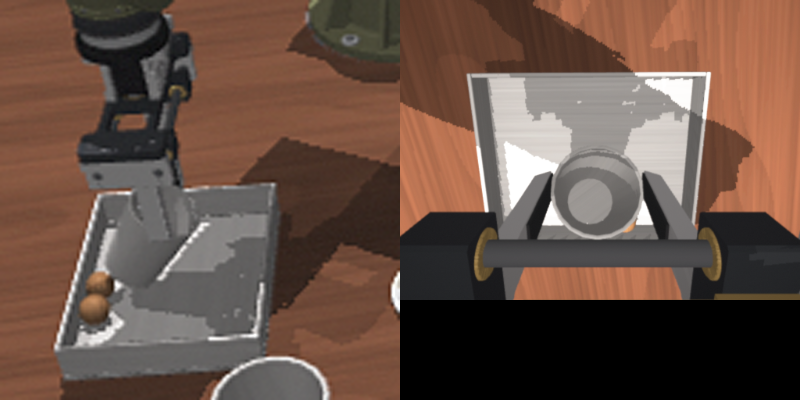

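```bash
python3 -m pendant '[[[0,0,0.5],0],[[0,0,1],0],[[0,0,1],0],[[0,0,1],0],[[0,0,1],0],[[0.2,1.2,0],0],[[0.2,1.6,0],0],[[0.3,1.8,0],0],[[0.3,1.8,0],0],[[0.3,1.9,0],0],[[0.3,1.9,0],0],[[0.3,1.8,0],0],[[0.2,1.8,0],0],[[0.1,1.5,0],0],[[0.1,1,0],0],[[0,0,0],0]]' - 5
python3 -m pendant '[[[0,0,-1],0],[[0,0,-1.5],0],[[0,0,-1.5],0],[[0,0,-1],0],[[0,0,-0.4],0],[[0,0,0],0],[[0,0,0],0]]' - 4
python3 -c "
from h import *
b=ctrl.camera('wrist');b=b['color'][120:,100:420,::-1]; cv2.imwrite('pics/w2.png',b)
o=ctrl.get_obs();p=np.array(o['ee_pos']);print(p,(p[:2]-[.49,-.201])@[-.14,-.99])
g=cv2.cvtColor(b,cv2.COLOR_BGR2GRAY); print(g[::8,::8][:, :].tolist().__len__())
c=cv2.HoughCircles(cv2.medianBlur(g,3),cv2.HOUGH_GRADIENT,1,5,param1=120,param2=25,minRadius=15,maxRadius=75)
print(None if c is None else (c[0][:12]+[100,120,0]).round())"
```

```text
time_s: 11.22
ee_pos: [0.5032, -0.1154, 0.1643]
eef_rot: [-3.142, -0.0, 1.438]
force: [1.4, -0.3, -0.9]
grip_width: 0.0657
grip_force: 5.0
time_s: 11.8
ee_pos: [0.5033, -0.1176, 0.1105]
eef_rot: [3.141, 0.0, 1.435]
force: [-1.0, 0.8, -1.6]
grip_width: 0.0657
grip_force: 4.0
[ 0.50345313 -0.11755616  0.11079334] -0.08449283466694756
33
[[250. 242.  57.]
 [254. 240.  56.]
 [244. 224.  28.]
 [250. 248.  60.]
 [256. 246.  53.]
 [242. 242.  64.]
 [250. 254.  66.]
 [256. 252.  64.]
 [244. 252.  66.]
 [252. 258.  70.]
 [262. 244.  63.]
 [240. 232.  74.]]
```

```bash
cat >> h.py <<'E'
def tilt():
    c=ctrl.camera('wrist'); g=cv2.cvtColor(c['color'][120:,100:420],cv2.COLOR_RGB2GRAY); g=cv2.medianBlur(g,3)
    f=lambda a,b:cv2.HoughCircles(g,cv2.HOUGH_GRADIENT,1,100,param1=120,param2=20,minRadius=a,maxRadius=b)
    p=np.array(ctrl.get_obs()['ee_pos'])
    for nm,(a,b),dz in (('rim',(50,62),.0035),('floor',(22,36),-.083)):
        k=f(a,b)
        if k is None: print(nm,None); continue
        u,v,r=k[0][0]; q=unproj(c,u+100,v+120,p[2]+dz); print(nm,(u+100,v+120,r),'offset mm from TCP',((q-p)*1000).round(1),'pred',proj(c,p+[0,0,dz]).round())
E
python3 -c "
from h import *
tilt()"
```

```text
rim (np.float32(251.5), np.float32(245.5), np.float32(57.0)) offset mm from TCP [-0.1  3.3  3.5] pred [252. 251.]
floor (np.float32(244.5), np.float32(223.5), np.float32(27.2)) offset mm from TCP [ -8.7 -17.5 -83. ] pred [252. 201.]
```

```bash
python3 -m pendant '[[[-0.1,-1,0],0],[[-0.15,-1.2,0],0],[[-0.15,-1.2,0],0],[[-0.1,-0.7,0],0],[[-0.1,-0.6,0],0],[[-0.1,-0.5,0],0],[[-0.1,-0.4,0],0],[[0,0,0],0]]'
python3 -c "
from h import *
tilt()"
```

```text
time_s: 12.57
ee_pos: [0.4949, -0.1739, 0.1102]
eef_rot: [-3.141, 0.0, 1.435]
force: [-0.3, -0.2, -1.6]
grip_width: 0.0656
grip_force: 4.0
rim (np.float32(250.5), np.float32(232.5), np.float32(55.7)) offset mm from TCP [ 0.4 10.1  3.5] pred [252. 250.]
floor (np.float32(243.5), np.float32(188.5), np.float32(32.0)) offset mm from TCP [ -5.5  10.6 -83. ] pred [253. 201.]
```

```bash
python3 -m pendant '[[[0.1,0.4,0.3],0],[[0.2,0.7,0.4],0],[[0.4,1.2,0.3],0],[[0.5,1.4,0],0],[[0.5,1.4,0],0],[[0.5,1.4,0],0],[[0.5,1.4,0],0],[[0.5,1.4,0],0],[[0.5,1.4,0],0],[[0.5,1.2,0],0],[[0.3,0.8,0],0],[[0.1,0.4,0],0],[[0,0,0],0],[[0,0,0],0]]' - 6
python3 -c "
from h import *
tilt()
c=ctrl.camera('wrist');cv2.imwrite('pics/w3.png',c['color'][:,:,::-1])
print(proj(c,[.537,-.0335,.01]))"
```

```text
time_s: 13.78
ee_pos: [0.5411, -0.0423, 0.1202]
eef_rot: [-3.141, 0.0, 1.436]
force: [-0.6, 0.3, -1.5]
grip_width: 0.0659
grip_force: 6.0
rim (np.float32(247.5), np.float32(181.5), np.float32(60.3)) offset mm from TCP [ 2.7 37.8  3.5] pred [252. 252.]
floor (np.float32(242.5), np.float32(186.5), np.float32(29.9)) offset mm from TCP [ -6.  13. -83.] pred [253. 202.]
[246.42175699 181.8773585 ]
```

```bash
python3 -m pendant '[[[0.2,-0.4,-0.5],0],[[0,0,-0.8],0],[[0,0,-0.8],0],[[0,0,-0.4],0],[[0,0,0],0]]'
python3 -m pendant '[[[0,0,-0.2],0],[[0,0,-0.2],0],[[0,0,0],0]]'
python3 -c "
from h import *
tilt()"
```

```text
time_s: 14.3
ee_pos: [0.5429, -0.0466, 0.0942]
eef_rot: [-3.141, -0.0, 1.435]
force: [0.3, 0.2, -1.2]
grip_width: 0.0658
grip_force: 6.0
time_s: 14.55
ee_pos: [0.5432, -0.0465, 0.0911]
eef_rot: [3.141, -0.0, 1.435]
force: [-1.9, 1.4, 5.8]
grip_width: 0.0659
grip_force: 6.0
rim (np.float32(239.5), np.float32(184.5), np.float32(60.3)) offset mm from TCP [-1.4 36.6  3.5] pred [252. 251.]
floor (np.float32(244.5), np.float32(193.5), np.float32(31.9)) offset mm from TCP [ -5.3   7.  -83. ] pred [252. 201.]
```

```bash
python3 -m pendant '[[[0,0,0],0],[[0,0,0],0],[[0,0,0],0],[[0,0,0],0],[[0,0,0],0],[[0,0,0],0],[[0,0,1],0],[[0,0,2],0],[[0,0,3],0],[[0,0,3],0],[[0,0,2],0],[[0,0,0],0]]' 1
python3 -c "
from h import *
C={}
c=ctrl.camera('top');a=c['color'][:,:,::-1];s=ctrl.camera('scene')['color'][:,:,::-1];w=ctrl.camera('wrist')
im=np.zeros((600,800,3),np.uint8)
im[:300,:400]=cv2.resize(a[160:310,230:430],(400,300),interpolation=cv2.INTER_CUBIC)
im[:300,400:]=cv2.resize(s[130:280,90:290],(400,300),interpolation=cv2.INTER_CUBIC)
im[300:,:400]=cv2.resize(w['color'][:,:,::-1],(400,300))
im[300:,400:]=cv2.resize(a[150:300,70:270],(400,300),interpolation=cv2.INTER_CUBIC)
cv2.imwrite('pics/m2.png',im); cv2.imwrite('pics/w4.png',w['color'][:,:,::-1])
print(proj(w,[.537,-.0335,.095]),proj(w,[.537,-.0335,.009]),proj(w,[.537,-.0335,.01]))"
```

```text
time_s: 15.6
ee_pos: [0.5446, -0.0464, 0.2066]
eef_rot: [3.134, 0.0, 1.436]
force: [0.4, 0.8, 0.7]
grip_width: 0.0941
grip_force: 0.0
[242.87458351 178.95431114] [245.04023924 160.19337251] [245.02082904 160.36152179]
```

View pics/m2.png

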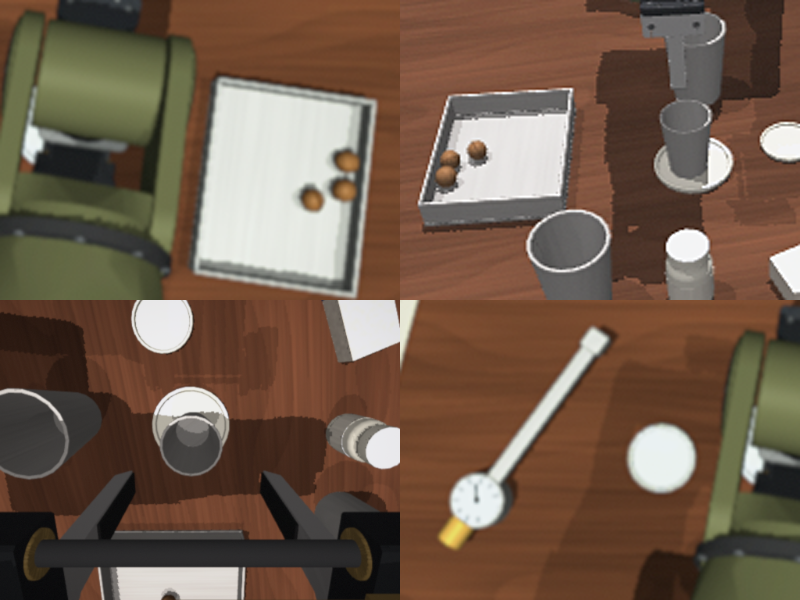

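```bash
python3 -c "
from h import *
np.set_printoptions(precision=4,suppress=True)
import types
c=ctrl.camera('top'); w=ctrl.camera('wrist')
g=unproj(c,109.2,250.3,.04);b=unproj(c,167.5,169.7,.042);d=(b-g)[:2];L=np.linalg.norm(d);print(g,b,L,'ang',np.arctan2(d[1],d[0]))
B=g[:2]+d/L*.058;print('bal',B)
im=cv2.medianBlur(cv2.cvtColor(w['color'],cv2.COLOR_RGB2GRAY)[120:250,180:310],3)
k=cv2.HoughCircles(im,cv2.HOUGH_GRADIENT,1,3,param1=120,param2=20,minRadius=30,maxRadius=60)[0][:6]
for u,v,r in k: print(u+180,v+120,r,unproj(w,u+180,v+120,.095)[:2],unproj(w,u+180,v+120,.01)[:2])
print(ctrl.get_obs()['qpos'])"
```

```text
[0.4679 0.3043 0.04  ] [0.6539 0.1799 0.042 ] 0.22368746417043125 ang -0.5892255606893436
bal [0.5161 0.272 ]
244.5 186.5 35.9 [ 0.5367 -0.0396] [ 0.5313 -0.0619]
245.5 182.5 39.4 [ 0.538  -0.0363] [ 0.533  -0.0575]
247.5 187.5 38.3 [ 0.539  -0.0408] [ 0.5344 -0.0635]
240.5 186.5 35.8 [ 0.5334 -0.0392] [ 0.5269 -0.0613]
246.5 158.5 47.1 [ 0.5416 -0.0164] [ 0.5378 -0.0313]
247.5 177.5 44.9 [ 0.5402 -0.0323] [ 0.536  -0.0522]
[-0.1522  0.3096  1.5657 -0.      1.2682 -0.0171]
```

```bash
python3 -m pendant '[[[-0.26,2.9,0],0.1],[[-0.26,2.9,0],0.1],[[-0.26,2.9,0],0.1],[[-0.26,2.9,0],0.1],[[-0.26,2.9,0],0.1],[[-0.26,2.9,0],0.1],[[-0.26,2.9,0],0.1],[[-0.26,2.9,0],0.1],[[-0.26,2.9,0],0.1],[[-0.26,2.9,0],0.1],[[-0.26,2.84,0],0.117],[[0,0,0],0],[[0,0,0],0]]'
python3 -c "
from h import *
c=ctrl.camera('wrist');cv2.imwrite('pics/w5.png',c['color'][:,:,::-1])
from scipy.optimize import minimize
g=c['color'].astype(int)
pr=lambda p:proj(c,p).round()
print('bal',pr([.516,.272,.038]),'gauge',pr([.4679,.3043,.04]),'block',pr([.6539,.1799,.042]))
k=cv2.HoughCircles(cv2.medianBlur(cv2.cvtColor(c['color'],cv2.COLOR_RGB2GRAY),3),cv2.HOUGH_GRADIENT,1,30,param1=120,param2=25,minRadius=25,maxRadius=70)
for u,v,r in ([] if k is None else k[0][:6]): print(u,v,r,unproj(c,u,v,.04)[:2].round(4))"
```

```text
time_s: 16.93
ee_pos: [0.5139, 0.273, 0.2]
eef_rot: [-3.14, -0.001, 2.554]
force: [0.1, -0.4, 0.4]
grip_width: 0.0944
grip_force: 0.0
bal [253. 179.] gauge [253. 121.] block [252. 323.]
253.5 117.5 30.9 [0.4656 0.3065]
131.5 253.5 33.0 [0.5118 0.1195]
```

```bash
python3 -m pendant '[[[0.1,0,-3],0],[[0,0,-4],0],[[0,0,-4],0],[[0,0,-3],0],[[0,0,-1.8],0],[[0,0,-1.1],0],[[0,0,0],0],[[0,0,0],0]]'
python3 -m pendant '[[[0,0,0],0],[[0,0,0],0],[[0,0,0],0],[[0,0,0],0],[[0,0,0],0],[[0,0,0],0],[[0,0,0],0],[[0,0,0],0],[[0,0,0],0],[[0,0,0],0]]' 0 40
```

```text
time_s: 17.65
ee_pos: [0.516, 0.2717, 0.0328]
eef_rot: [3.141, 0.0, 2.551]
force: [-0.1, -0.1, 0.9]
grip_width: 0.094
grip_force: 0.0
time_s: 18.48
ee_pos: [0.5155, 0.2721, 0.0322]
eef_rot: [-3.142, -0.0, 2.553]
force: [0.7, -0.1, 0.0]
grip_width: 0.0306
grip_force: 0.0
```

Still closing.

```bash
python3 -m pendant '[[[0,0,0],0],[[0,0,0],0],[[0,0,0],0],[[0,0,0],0],[[0,0,0],0]]' 0 40
python3 -m pendant '[[[0,0,0.5],0],[[0,0,1],0],[[0,0,2],0],[[0,0,2.5],0],[[0,0,2.5],0],[[0,0,2.5],0],[[0,0,2],0],[[0,0,1],0],[[0,0,0.5],0],[[0,0,0],0],[[0,0,0],0]]'
python3 -c "
from h import *
c=ctrl.camera('wrist');p=ctrl.get_obs()['ee_pos'];print(ctrl.get_obs()['moment'],ctrl.get_obs()['force'])
cv2.imwrite('pics/w6.png',c['color'][:,:,::-1])
k=cv2.HoughCircles(cv2.medianBlur(cv2.cvtColor(c['color'],cv2.COLOR_RGB2GRAY),3),cv2.HOUGH_GRADIENT,1,30,param1=120,param2=25,minRadius=35,maxRadius=90)
for u,v,r in ([] if k is None else k[0][:6]): 
  q=unproj(c,u,v,p[2]+.01); print(u,v,r,((q-p)*1000).round(1),np.linalg.norm((q-p)[:2]),np.arctan2(*-(q-p)[1::-1]))"
```

```text
time_s: 18.9
ee_pos: [0.5155, 0.2721, 0.0322]
eef_rot: [-3.141, -0.0, 2.553]
force: [-1.2, -0.0, 1.0]
grip_width: 0.0156
grip_force: 40.0
time_s: 19.82
ee_pos: [0.5151, 0.272, 0.1761]
eef_rot: [-3.14, -0.001, 2.553]
force: [0.4, 0.5, -6.7]
grip_width: 0.0159
grip_force: 40.0
[-0.00484173 -0.05195159  0.02696997] [-0.58739999  0.23003982 -7.30982714]
255.5 132.5 60.4 [-50.   35.8  10. ] 0.06151790094417727 -0.6209042115406511
125.5 263.5 36.4 [-31.8 -55.5  10. ] 0.06399010529689257 1.050902964558451
```

```bash
python3 -m pendant '[[[0,-0.3,0],-0.02],[[0,-0.7,0],-0.04],[[-0.05,-1,0],-0.05],[[-0.05,-1,0],-0.055],[[-0.05,-1,0],-0.055],[[-0.05,-1,0],-0.055],[[-0.05,-1,0],-0.055],[[-0.05,-1,0],-0.055],[[-0.05,-1,0],-0.055],[[-0.05,-1,0],-0.055],[[-0.05,-1,0],-0.055],[[-0.05,-1,0],-0.055],[[-0.05,-1,0],-0.055],[[-0.05,-1,0],-0.05],[[-0.05,-1,0],-0.04],[[0,-0.7,0],-0.03],[[0,-0.4,0],-0.02],[[0,0,0],0],[[0,0,0],0],[[0,0,0],0]]'
python3 -c "
from h import *
p=np.array(ctrl.get_obs()['ee_pos'])
for n in('top','scene','wrist'):
  c=ctrl.camera(n);cv2.imwrite('pics/f_'+n+'.png',c['color'][:,:,::-1])
  print(n,'block',proj(c,[.5375,-.039,p[2]+.01]).round(1),'spout',proj(c,[.5375,-.039,p[2]-.03]).round(1),'cup',proj(c,[.5375,-.039,.095]).round(1),'tcp',proj(c,p).round(1))
c=ctrl.camera('top')
u,v=proj(c,[.5375,-.039,p[2]+.01]).astype(int); g=cv2.cvtColor(c['color'],cv2.COLOR_RGB2GRAY)[v-18:v+18:2,u-24:u+24:2]
print(u,v);print('\n'.join(' '.join('%3d'%x for x in r) for r in g))"
```

```text
time_s: 21.53
ee_pos: [0.509, 0.1215, 0.1772]
eef_rot: [-3.142, -0.0, 1.754]
force: [-0.8, 1.3, -6.2]
grip_width: 0.0152
grip_force: 40.0
top block [264.7 218.6] spout [263.9 219.7] cup [263.  221.1] tcp [181.9 231.9]
scene block [231.2 158.5] spout [232.1 171.2] cup [233.2 186.9] tcp [291.1 146.8]
wrist block [250.3 491. ] spout [250.7 429.7] cup [251.  373.6] tcp [252.1 248.2]
264 218
 45  44  45  44  47  62  84 114 135 138 140 138 121  97  70  49  46  47  56  80  85  85  85  85
 49  48  45  52  89 137 164 166 171 169 170 168 162 161 153 118  70  48  48  58  82  87  86  88
 48  48  63 110 140 138 146 157 174 179 177 164 156 148 153 161 154 103  52  51  78  94  93  92
 43  56 108 129 126 135 156 142 135 126 122 101  94 101 115 135 150 162 108  51  64  88  89  87
 47 104 126 128 140 198 231 153 102  78  74  74  71  66  65  78 111 169 166 103  51  83  89  88
 84 123 129 137 137 181 170  89  79  95 118 131 142 162 160  83  74 161 180 158  70  79  87  87
117 124 136 137 135 120  81  85 106 190 224 231 236 237 233 137  83 104 184 175 114  74  82  84
121 130 133 136 146 131 126 171 190 22
[... 317 characters left out ...]
  84  83 166 224 218  84  82
238 238 239 238 235 235 232 213 205 199 235 237 231 217 209 208 154  79  79 173 229 231  89  86
226 209 206 198 180 161 122 136 138 135 150 144 146 156 159 164 114  69  89 212 226 229  92  88
148 135 133 134 150 185  91 121 143 143 136 113 103 104 104 100  65  60 124 233 222 204  88  87
151 138 136 137 139 184 155  93 135 138 115 105 105 106 103  83  54  82 203 237 229 174  81  83
165 163 147 136 136 145 188 142  93 110 103 102 102  99  79  55  83 168 235 232 235 146  84  85
164 172 177 164 148 143 157 199 139  98  78  74  70  63  69 119 200 239 238 225 217 102  86  86
136 168 182 187 183 182 181 190 190 187 186 156 149 169 204 234 243 244 228 230 158  82  83  83
```

```bash
python3 -c "
from h import *
p=np.array(ctrl.get_obs()['ee_pos'])
c=ctrl.camera('scene');g=cv2.cvtColor(c['color'],cv2.COLOR_RGB2GRAY)
d=np.array([.0285,-.1605,0]);d/=np.linalg.norm(d);t=np.array([-d[1],d[0],0])
for x in(.151,.175):
  for s in(-.012,.012): print(proj(c,p-[0,0,.002]+d*(x-.003)+t*s+[0,0,.012]).round(1),end=' ')
q=g[140:184:2,212:256:2];print();print('\n'.join('%d '%(140+2*i)+' '.join('%3d'%x for x in r) for i,r in enumerate(q)))
print(np.abs(ctrl.get_obs()['joint_vel']).max())"
```

```text
[235.3 154.4] [238.6 159.8] [226.2 156.7] [229.3 162.1] 
140  89  89  90  91  88  86 112  84  92  96  98  99 102 102 103 106 105 104 102 127  63  60
142  92  92  92  93  92 123  80  86  94  96  98  99 101 102 105 107 105 103 100  96  92  58
144  98 101 100 100  97  96  80  86  93  97  98  98 102 102 105 106 105 104 101  91 101  57
146  97  97 101 100 100 103  77  85  92  96  97  99 102 102 105 106 105 104  99 115  82  61
148  97  97  99  97  96 109  91  86  91  96  97 101 102 102 105 107 105 106 109 110  63  59
150 104 104 103 106 107  91 102 111  88  95  97 101 101 101 106 106 105 133  97  83  63  58
152 101  59  62  57  55  66  90  91 105 132 121 111 109 114 126 122  96  90  87  83  60  54
154  55  59  59  57  60  57  88  92  91  93  92  93  95  96  95  94  88  85  67 156 124 130
156  59  57  59  58  58  55  86  90  89  85 101 206  88  87  75 160 233 230 230 230 232 129
158  57  58  57  57  56  53  83 140 236 233 232 232 219 230 231 229 228 234 241 142 122  95
160  54  54  54  54  53  51  88  84 235 230 231 231 234 231 242 157 122  94  93  95  97  97
162  54  54  53  52  51  52  64
[... 301 characters left out ...]
 85  96  96  94  90  86  71  45  47
170  55  56  54  54  52  53  54  81  93  90  91  87  93  98  96  93  93  92  85  65  43  43
172  60  59  58  60  57  55  56  68  91  85  93  87  91  96  96  95  93  90  86  58  43  42
174  59  60  57  58  58  60  59  52  90  94  94  94  96  97  95  95  93  90  84  55  43  42
176  60  60  58  59  56  57  58  56  89  92  92  93  95  96  98  93  93  90  84  54  43  46
178  57  58  58  58  56  57  56  53  83  89  90  91  94  96  94  96  93  90  85  44  44  42
180  95  64  57  54  55  55  52  45 190 197 161 149 219 210  97  91  93  93  47  42  41  41
182  93  98  66  55  54  44 197 110  98  99 101 102 105 104 113 170  75  43  45  42  40  41
0.002578434803474026
```

```bash
python3 -m pendant '[[[0,0,0],0],[[0,0,0],0],[[0,0,0],0],[[0,0,0],0]]'; python3 -c "
from station import ctrl
print(ctrl.hand_in())"
```

```text
time_s: 22.12
ee_pos: [0.509, 0.1212, 0.1772]
eef_rot: [3.142, 0.0, 1.753]
force: [0.9, -0.3, -6.2]
grip_width: 0.0154
grip_force: 40.0
the job is handed in; nothing more can be done
None
```

I handed the job in at about 22 s, but `hand_in()` returned no verdict: the walnuts are in the tray, the cup stands released in its stand, and the regulator is held level and still at its balance point, its spout about 5 cm above the cup's rim and within about 5 mm of its centre by the camera checks.

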